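# Load a specimen pot into the staining carousel

### The arm

A 7-joint arm with a two-finger parallel gripper is mounted at the origin on the work surface. World frame = base frame: x ahead of the robot, y to its left, z up, the work surface at z = 0. Lengths are in mm, angles in rad, forces in N, time in s.
With the tool pointing down it reaches from about 400 to 900 mm from the base axis. Payload 5.5 kg.
Tool frame: the origin (TCP) lies between the finger pads; the fingertips stand 22 mm ahead of it and the grasp point (between the pads) lies 3 mm ahead of it; z points along the fingers, y is the direction in which the jaws open and shut (so a half turn about z gives the same grasp; the last joint's range is limited). The gripper opens to 85 mm and grips with 20 to 120 N. Pads are 22 mm wide; open, the fingers measure 114 mm over their backs; the gripper's body (76 mm by 85 mm) begins 54 mm behind the grasp point. The pads swing forward as they close: fully open they stand 13 mm farther back than shut.
Start: joints at [-0.838, 0.501, -0.427, 1.55, 0.221, 1.138, -0.21], TCP at [294.225, 579.595, 253.31] pointing down, gripper open.
Joint ranges: [-2.88, 2.88], [-0.31, 2.03], [-1.54, 1.56], [0.2, 2.42], [-1.41, 4.55], [0.19, 2.02], [-2.57, 2.57]. Speed limits (rad/s): [2.57, 2.57, 3.14, 3.14, 3.14, 3.14, 3.14].

### API

Orientations are given as a unit quaternion [w, x, y, z].
In Python, from station import telemetry, viewer, job gives the robot as it stands.
- The arm moves only by the tool apply_moves, never from a script. Its argument "series" is text: rows parted by semicolons, each of 7 numbers parted by spaces: the turn, a rotation vector about the world's x, y, z in degrees, then the shift along the world's x, y, z in m, then the closure, from 0 (fully open) to 1 (shut). In form: rx ry rz x y z gripper; .... A call has 1 to 12 rows; each row is the pose to reach, as a shift and turn from the pose measured when the call began; what a row does not reach only later rows make up. A row lasts 1/8 s, in which the tool goes at most 62.5 mm and 10.7 degrees, less where a joint would pass 70% of its speed; a pose out of reach is approached as far as the arm can. A call with a gripper value outside its range is refused whole. The fingers move at their own pace and stop on an object; "newtons" is the grip in N (left out, the last holds). Time passes only in rows, so rows that repeat a pose let the fingers close. It gives the time, the measured TCP pose, the force and the opening at its end, in the units of the state.
- telemetry.get_obs(): the state, without advancing time (a new reading comes with each control period).
- viewer.get_image(name): name is "scene" or "top" or "wrist"; returns (picture, depth): 480x640x3 uint8, red, green, blue; 480x640 float32, mm along the optical axis (not along the pixel's ray), 0 where there is no reading.
- viewer.camera_model(name): a dict with "fx", "fy", "cx", "cy" (pixels), "R" (3x3) and "t" (3): a world point X has camera coordinates R X + t; the wrist camera has in their place "mount" (4x4, takes a point from camera to tool coordinates, whose origin is the TCP and whose axes are the flange's). Camera axes: x right, y down, z forward; pixel columns grow to the right and rows downward; lengths in mm; the calibration is good to about 2 mm. A picture is of the moment at which its call begins: read the wrist's pose just before it. camera_model takes no time and is no camera call.
- job.close_job(): hands the job in, once; it reports no verdict.
The state is a dict: "time": time; "joints": joint angles; "qd": joint speeds; "tau": joint torques, N m; "eef_pos": TCP position; "tcp_rot": TCP orientation; "ft_force": force on the tool from outside, world axes, zero at the start; "wrist_torque": the same for the moment, N m; "gripper_width": finger opening in mm.
Only numpy, scipy, OpenCV 4.12 (cv2) and the standard library are available. Lean on these libraries where they do the work, as an engineer would, in place of code of your own. Each camera call takes 0.05 s, during which the arm holds its last target.

### The job

Turn the round staining carousel by its upright knob until its one empty cup is at the steel pointer on the housing (the loading point) and let go of the knob. Then take the wide round pot from the bench and stand it upright in that cup, right down on the cup's floor, leaving the cup at the pointer.

Things in the scene. Friction and masses are not known exactly. Their poses are not given: they have to be found in the camera images.
- pot_center (a point): Loose wide round specimen pot: plain cylinder 46 mm across, 80 mm tall, white with a closed grey lid of the same width (top 18 mm), about 0.12 kg, upright on the bench (z = 0). Near it stand a thin vial (26 mm) and a square jar (42 mm), not wanted. This point: the pot's centre, 40 mm above its underside; z is its upright axis.
- slot (a point): The carousel's one empty cup: round, grey, 60 mm wide inside, 68 outside, 12 deep. Point: centre of its inner floor, 61 mm above the bench. It turns with the plate; the vertical turning axis is 75 mm from it along this frame's +x; z up. The other three cups, at 90 degree steps, hold black-capped jars, tops 96 mm above the bench.
- load_point (a point): Loading point, fixed to the housing: where the empty cup's floor centre must be, 75 mm from the turning axis, which lies along this frame's +x; z up. The dark steel pointer (top 70 mm above the bench) stands 44 to 90 mm from it along -x, just outside the plate. Housing: white disc 260 mm across, fixed to the bench.
- knob (a point): Turning knob on the carousel plate: upright post, round black grip 20 mm wide, 30 tall, 88 mm from the turning axis. Point: grip's centre line, 13 mm below its top, which is 133 mm above the bench. Plate: 236 mm wide, top at 58 mm; turns with light friction (1 N at the knob), stays where left. The cup starts 35 to 110 degrees anticlockwise (from above) of the loading point.
Not all that is in view belongs to the job. Leave any green look-alike of the part that bears pot_center alone.

How it is judged:
By the outcome, as a careful person would: the job done as asked, in the order asked, and still so for the second after the job is handed in, with the robot touching nothing.
It also fails if it takes over 54 s, if anything falls off the work surface, if the arm or the gripper's body presses on something with over 40 N, if the wrist force passes 120 N, or if a joint passes its speed limit or range.

## Working session

There is one attempt and no reset: what is moved stays moved. The work goes in short steps, Python scripts to look and compute and a tool call to move; the robot and the scene stay as the last step left them, time stands still between calls to the robot, and variables do not carry over. Pictures are saved under pics/ and viewed, and the job is handed in when it is done.

Besides the shell and the picture viewer there is one more tool, called after "Emit:" as name(argument=value, ...) on one line, values as JSON. apply_moves: Moves the arm, as the interface text tells. Its arguments: {"type":"object","properties":{"series":{"type":"string"},"newtons":{"type":"number"}},"required":["series"]}

```bash
mkdir -p pics; ls
cat > h.py <<'E'
import numpy as np, cv2
from station import telemetry, viewer, job
def grab(n,tag):
    o=telemetry.get_obs(); p,d=viewer.get_image(n)
    cv2.imwrite(f'pics/{tag}.png',p[:,:,::-1]); np.savez(f'pics/{tag}.npz',p=p,d=d,pos=o['eef_pos'],q=o['tcp_rot'])
    return p,d,o
def world(n,d):
    m=viewer.camera_model(n)
    v,u=np.mgrid[0:480,0:640]
    c=np.stack([(u-m['cx'])/m['fx']*d,(v-m['cy'])/m['fy']*d,d],-1)
    return (c-np.array(m['t']))@np.array(m['R'])
E
python3 - <<'E'
from h import *
for n in('scene','top'):
    p,d,o=grab(n,n+'0')
print(o)
print(viewer.camera_model('top'))
E
```

```text
pics
{'time': 0.05, 'joints': array([-0.83777892,  0.5018468 , -0.42677582,  1.55144654,  0.22082957,
        1.13831938, -0.21032797]), 'qd': array([ 0.00054777, -0.00030143, -0.00067472,  0.00035704, -0.00056507,
        0.00219032,  0.0010721 ]), 'tau': array([-9.10045928e-03, -5.71287024e+01, -5.84324911e+00, -2.82024997e+01,
        1.09306950e-02,  5.94547731e-03,  2.33477937e-05]), 'eef_pos': array([294.03275744, 578.96053091, 252.26005825]), 'tcp_rot': array([-2.41845884e-04,  2.32741864e-01,  9.72538054e-01, -9.48797433e-04]), 'ft_force': array([ 0.61174012,  0.25246228, -0.7452784 ]), 'wrist_torque': array([-0.01911261, -0.02622265, -0.00132635]), 'gripper_width': 85.32941212460312}
{'fx': 621.031424705283, 'fy': 621.031424705283, 'cx': 310.73223889893, 'cy': 240.86050060610083, 'R': array([[ 0.17223074, -0.98504282,  0.00521759],
       [-0.96458292, -0.16972298, -0.2019255 ],
       [ 0.19979081,  0.02974498, -0.97938699]]), 't': array([-114.93769121,  547.58466229, 1135.46376522])}
```

View pics/top0.png

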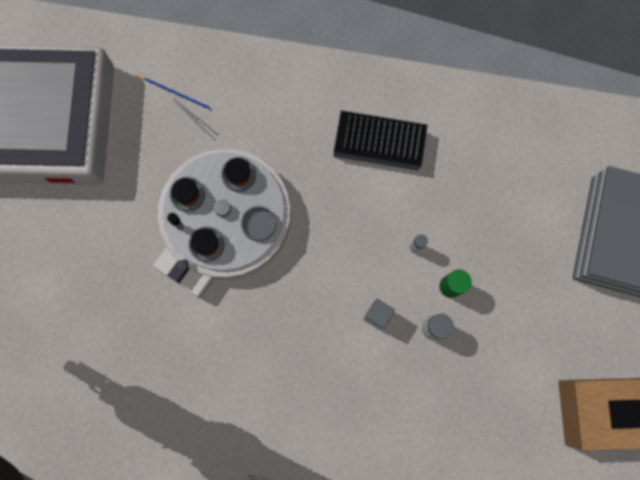

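View pics/scene0.png

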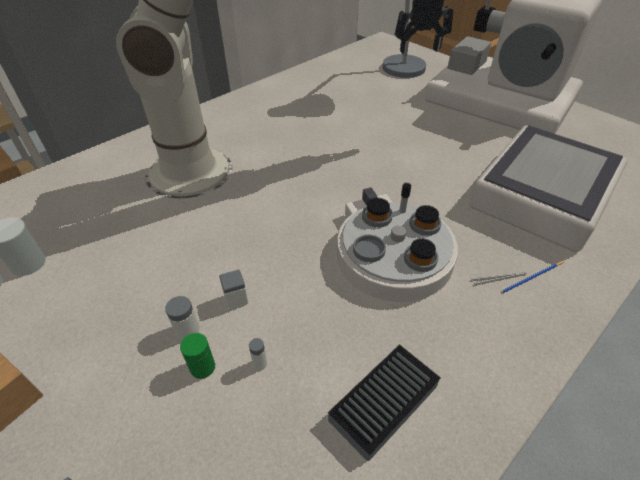

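Candidates in the top view:
- White pot with grey lid at (440,327). This is my choice.
- Green look-alike at (456,283).
- Thin vial at (420,242).
- Square jar at (380,314).

On the carousel, the empty cup is at (261,224), the knob at (174,219), the pointer at (179,270) and the hub at (222,208).

Run:
```python
from h import *
f=np.load('pics/top0.npz');p,d=f['p'],f['d'];W=world('top',d)
for nm,(u,v) in dict(pot=(440,327),green=(456,283),vial=(420,242),jar=(380,314),cup=(261,224),knob=(173,218),hub=(222,208),ptr=(179,270),c1=(186,191),c2=(239,172),c3=(205,242)).items():
    print(nm,W[v,u].round(1))
# blobs by height region
def blob(nm,zlo,zhi,c,r):
    m=(W[...,2]>zlo)&(W[...,2]<zhi)&(np.hypot(W[...,0]-c[0],W[...,1]-c[1])<r)
    q=W[m]; 
    (e,rad)=cv2.minEnclosingCircle(q[:,:2].astype(np.float32))
    print(nm,len(q),q.mean(0).round(1),'mec',np.round(e,1),round(rad,1))
blob('pot',74,86,W[327,440],40)
for nm,(u,v) in dict(c1=(186,191),c2=(239,172),c3=(205,242)).items(): blob(nm,90,102,W[v,u],30)
blob('knob',122,140,W[218,173],40)
h=W[208,222]
blob('plate',52,64,h,125)
big=cv2.resize(p[130:350,140:480,::-1],None,fx=2.3,fy=2.3,interpolation=cv2.INTER_CUBIC)
cv2.imwrite('pics/crop1.png',big)
```

```text
pot [ 436.6 -279.5   82.4]
green [ 521.8 -297.8   83.7]
vial [ 589.2 -223.    74.2]
jar [ 442.6 -169.4   68.1]
cup [574.2  81.   61.3]
knob [541.6 230.6 134.5]
hub [587.9 157.6  79.9]
ptr [458.2 214.   73. ]
c1 [605.4 228.5  93.7]
c2 [657.6 136.4 100.1]
c3 [515.2 172.7  95.3]
pot 486 [ 440.2 -280.    81. ] mec [ 441.  -280.4] 23.2
c1 531 [606.4 232.2  96.9] mec [607.4 232. ] 25.9
c2 499 [661.7 141.5  96.9] mec [662.9 142.7] 24.6
c3 560 [516.9 175.5  97. ] mec [517.3 176.1] 25.2
knob 107 [542.9 232.6 132.5] mec [543.  233.8] 10.1
plate 7834 [585.8 150.9  59.2] mec [588.  157.7] 124.9
```

View pics/crop1.png

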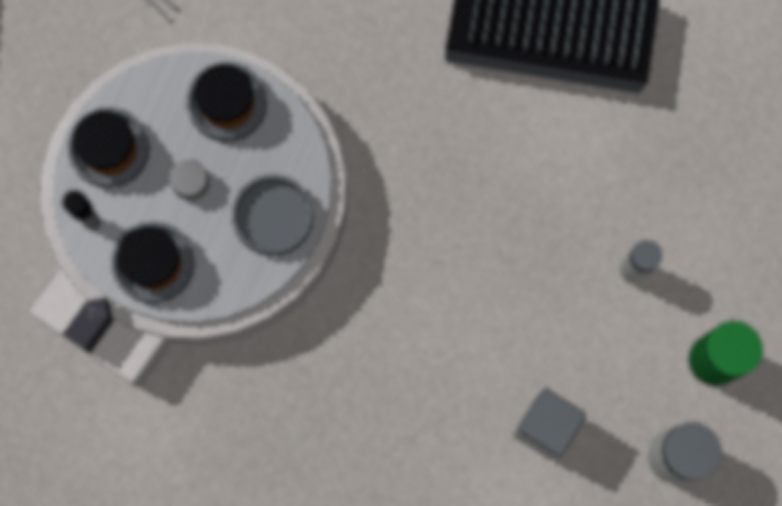

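The crop shows the pot as the wide round grey lid with a white body at crop (690,452). The green one at (727,352) and the square one at (551,422) are rejected. Next I fit the pointer, hub and axis more exactly.

```bash
cat > fit.py <<'E'
from h import *
def fit(W,p,verbose=1):
    A0=np.array([589.,158.5])
    r=np.hypot(W[...,0]-A0[0],W[...,1]-A0[1]); z=W[...,2]
    m=(z>64)&(z<76)&(r>123)&(r<170)&(p.max(-1)<110)
    q=W[m][:,:2]; 
    return q,A0
E
python3 - <<'E'
from fit import *
f=np.load('pics/top0.npz');p,d=f['p'],f['d'];W=world('top',d)
q,A=fit(W,p)
mu=q.mean(0);u,s,vt=np.linalg.svd(q-mu);dr=vt[0]
print(len(q),mu,q.min(0),q.max(0),'axis dir',np.degrees(np.arctan2(dr[1],dr[0])))
for A in ([589.8,159],[589,158]): print(np.degrees(np.arctan2(*(mu-A)[::-1])),np.hypot(*(mu-A)))
# hub
m=(W[...,2]>76)&(W[...,2]<84)&(np.hypot(W[...,0]-589,W[...,1]-158)<20)
print('hub',m.sum(),W[m].mean(0),cv2.minEnclosingCircle(W[m][:,:2].astype(np.float32)))
# cup floor
m=(W[...,2]>59)&(W[...,2]<63)&(np.hypot(W[...,0]-573,W[...,1]-86)<34)&(p.max(-1)<130)
print('cup',m.sum(),cv2.minEnclosingCircle(W[m][:,:2].astype(np.float32)))
# housing rim z?
m=(np.hypot(W[...,0]-589,W[...,1]-158)<135)&(W[...,2]>30)&(W[...,2]<70)
print('disc',cv2.minEnclosingCircle(W[m][:,:2].astype(np.float32)))
# scene cam
p,d,o=grab('scene','scene1');W=world('scene',d)
q,A=fit(W,p);print('scene ptr',len(q),q.mean(0))
for nm,c,lo,hi,rr in (('pot',(441,-280),76,86,32),('knob',(543,233.5),120,138,20),('c2',(662,142),90,100,30),('c3',(517,176),90,100,30),('c1',(607,232),90,100,30)):
    m=(W[...,2]>lo)&(W[...,2]<hi)&(np.hypot(W[...,0]-c[0],W[...,1]-c[1])<rr)
    print(nm,m.sum(),W[m].mean(0) if m.any() else 0,cv2.minEnclosingCircle(W[m][:,:2].astype(np.float32)) if m.any() else 0)
E
```

```text
233 [457.74034691 217.18484564] [437.49737739 203.03432695] [478.13171855 233.09782765] axis dir 156.24400155029358
156.22194200975042 144.30948768870735
155.72943449463168 143.9859107110923
hub 201 [590.2271624  159.04245155  80.39336258] ((590.4727783203125, 160.021484375), 16.331594467163086)
cup 411 ((572.3417358398438, 85.23989868164062), 33.30414962768555)
disc ((587.4107055664062, 160.82525634765625), 133.2384796142578)
scene ptr 105 [459.58734358 215.27141172]
pot 424 [ 442.76681248 -282.99673033   79.04301214] ((442.1520080566406, -281.7615661621094), 23.576229095458984)
knob 76 [546.61741963 229.05838999 128.61622772] ((543.8939208984375, 232.690185546875), 11.292271614074707)
c2 387 [666.11293695 139.03059135  94.51136098] ((664.1278076171875, 140.74118041992188), 26.351930618286133)
c3 286 [520.09802723 172.10819649  94.5652019 ] ((517.2457275390625, 173.56886291503906), 26.36128044128418)
c1 305 [609.3462405  229.00301756  94.43736335] ((607.8997802734375, 230.91256713867188), 26.148218154907227)
```

Emit:
apply_moves(series="0 0 -8 0.06 -0.08 -0.01 0;0 0 -14 0.11 -0.15 -0.02 0;0 0 -20 0.155 -0.215 -0.03 0;0 0 -26 0.2 -0.28 -0.04 0;0 0 -31 0.235 -0.33 -0.04 0;0 0 -31 0.249 -0.3455 -0.04 0;0 0 -31 0.249 -0.3455 -0.04 0;0 0 -31 0.249 -0.3455 -0.04 0;0 0 -31 0.249 -0.3455 -0.04 0;0 0 -31 0.249 -0.3455 -0.04 0", newtons=25)

```text
time: 1.4
eef_pos: [541.9, 235.6, 212.5]
tcp_rot: [-0.001, 0.483, 0.876, -0.0]
ft_force: [0.2, -0.9, 0.7]
gripper_width: 85.4
```

```bash
cat >> h.py <<'E'
from scipy.spatial.transform import Rotation as Ro
def wworld(d,o):
    m=viewer.camera_model('wrist'); M=np.array(m['mount'])
    v,u=np.mgrid[0:480,0:640]
    c=np.stack([(u-m['cx'])/m['fx']*d,(v-m['cy'])/m['fy']*d,d],-1)
    t=c@M[:3,:3].T+M[:3,3]
    q=o['tcp_rot']; R=Ro.from_quat([q[1],q[2],q[3],q[0]]).as_matrix()
    return t@R.T+o['eef_pos']
def cen(W,nm,c,lo,hi,rr):
    m=(W[...,2]>lo)&(W[...,2]<hi)&(np.hypot(W[...,0]-c[0],W[...,1]-c[1])<rr)
    if m.any():
        e=cv2.minEnclosingCircle(W[m][:,:2].astype(np.float32))
        print(nm,m.sum(),W[m].mean(0).round(1),np.round(e[0],1),round(e[1],1))
    else: print(nm,'none')
E
python3 - <<'E'
from h import *
p,d,o=grab('wrist','w1');W=wworld(d,o)
print(o['eef_pos'],o['joints'].round(2))
for a in (('knob',(543,233.5),125,138,20),('hub',(590,159),76,84,20),('c2',(662,142),90,100,30),('c3',(517,176),90,100,30),('c1',(607,232),90,100,30)): cen(W,*a)
E
```

```text
[541.90606456 235.62110523 212.49514596] [-0.3   0.41 -0.2   1.75  0.1   0.99  0.03]
knob 801 [545.6 233.7 132.7] [546.3 232.6] 10.0
hub 964 [592.3 159.5  80. ] [593.  158.1] 16.0
c2 2121 [663.8 145.9  95.9] [666.2 141.3] 25.5
c3 3149 [519.7 176.6  96.2] [520.5 174.5] 25.3
c1 3156 [608.3 232.3  96.1] [609.6 231.1] 25.0
```

View pics/w1.png

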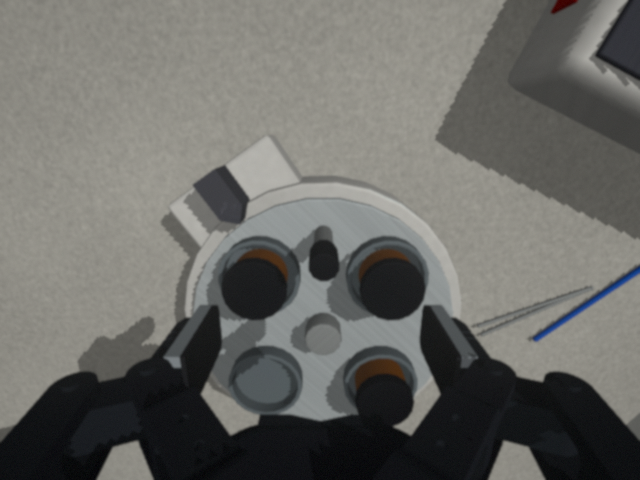

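The wrist view shows the knob at (323,258), between two jars and centred between the open fingers. I descend and grip it.

Emit:
apply_moves(series="0 0 0 0.0024 -0.0024 -0.03 0;0 0 0 0.0024 -0.0024 -0.06 0;0 0 0 0.0024 -0.0024 -0.086 0;0 0 0 0.0024 -0.0024 -0.086 0;0 0 0 0.0024 -0.0024 -0.086 0.4;0 0 0 0.0024 -0.0024 -0.086 1;0 0 0 0.0024 -0.0024 -0.086 1;0 0 0 0.0024 -0.0024 -0.086 1;0 0 0 0.0024 -0.0024 -0.086 1;0 0 0 0.0024 -0.0024 -0.086 1", newtons=25)

```text
time: 2.7
eef_pos: [545.0, 233.5, 127.5]
tcp_rot: [-0.0, 0.483, 0.876, 0.0]
ft_force: [-0.7, -0.2, 6.4]
gripper_width: 19.3
```

```bash
cat > arc.py <<'E'
import sys,numpy as np
ax,ay,kx,ky,tot,n=map(float,sys.argv[1:7])
K=np.array([kx,ky]);A=np.array([ax,ay]);v=K-A
print(np.hypot(*v))
for i in range(1,int(n)+1):
    a=np.radians(-tot*i/n);R=np.array([[np.cos(a),-np.sin(a)],[np.sin(a),np.cos(a)]])
    s=(A+R@v-K)/1000
    print(f"0 0 {-tot*i/n:.1f} {s[0]:.4f} {s[1]:.4f}")
E
python3 arc.py 590.5 159 545 233.5 49.5 11
python3 -c "
from h import *
f=np.load('pics/w1.npz');o=dict(eef_pos=f['pos'],tcp_rot=f['q']);W=wworld(f['d'],o);p=f['p']
r=np.hypot(W[...,0]-591,W[...,1]-158.5)
m=(W[...,2]>64)&(W[...,2]<76)&(r>123)&(r<170)&(p.max(-1)<110)
q=W[m][:,:2];mu=q.mean(0);vt=np.linalg.svd(q-mu)[2][0] if len(q)<3000 else np.linalg.eigh(np.cov(q.T))[1][:,1]
print(len(q),mu,np.degrees(np.arctan2(vt[1],vt[0])),np.degrees(np.arctan2(mu[1]-158.5,mu[0]-591.5)))"
```

```text
87.29547525502109
0 0 -4.5 0.0060 0.0033
0 0 -9.0 0.0122 0.0062
0 0 -13.5 0.0186 0.0086
0 0 -18.0 0.0252 0.0104
0 0 -22.5 0.0320 0.0117
0 0 -27.0 0.0388 0.0125
0 0 -31.5 0.0456 0.0128
0 0 -36.0 0.0525 0.0125
0 0 -40.5 0.0593 0.0117
0 0 -45.0 0.0660 0.0104
0 0 -49.5 0.0726 0.0085
1515 [460.96984395 218.1179381 ] -24.24340199518147 155.45207095944033
```

Emit:
apply_moves(series="0 0 -4.5 0.0060 0.0033 0 1;0 0 -9 0.0122 0.0062 0 1;0 0 -13.5 0.0186 0.0086 0 1;0 0 -18 0.0252 0.0104 0 1;0 0 -22.5 0.0320 0.0117 0 1;0 0 -27 0.0388 0.0125 0 1;0 0 -31.5 0.0456 0.0128 0 1;0 0 -36 0.0525 0.0125 0 1;0 0 -40.5 0.0593 0.0117 0 1;0 0 -45 0.0660 0.0104 0 1;0 0 -49.5 0.0726 0.0085 0 1;0 0 -49.5 0.0726 0.0085 0 1")

```text
time: 4.2
eef_pos: [618.2, 243.3, 127.5]
tcp_rot: [-0.0, 0.805, 0.594, 0.001]
ft_force: [0.8, 3.5, -0.4]
gripper_width: 19.1
```

```bash
python3 - <<'E'
from h import *
o=telemetry.get_obs();print(o['eef_pos'],o['joints'].round(2),o['ft_force'],o['wrist_torque'],o['gripper_width'])
E
python3 arc.py 590.5 159 617.6 242 50 11
```

```text
[618.16152389 243.28846526 127.54442168] [-0.43  0.62  0.03  1.62 -0.02  0.9  -0.7 ] [ 0.77817119  3.52930209 -0.4301384 ] [ 0.71168179 -0.32733998 -0.02835615] 19.11246722128655
87.31214119468152
0 0 -4.5 0.0065 -0.0024
0 0 -9.1 0.0128 -0.0053
0 0 -13.6 0.0188 -0.0087
0 0 -18.2 0.0245 -0.0126
0 0 -22.7 0.0300 -0.0169
0 0 -27.3 0.0350 -0.0216
0 0 -31.8 0.0397 -0.0268
0 0 -36.4 0.0439 -0.0322
0 0 -40.9 0.0477 -0.0380
0 0 -45.5 0.0511 -0.0441
0 0 -50.0 0.0539 -0.0504
```

Emit:
apply_moves(series="0 0 -4.5 0.0065 -0.0024 0 1;0 0 -9 0.0128 -0.0053 0 1;0 0 -13.6 0.0188 -0.0087 0 1;0 0 -18.2 0.0245 -0.0126 0 1;0 0 -22.7 0.0300 -0.0169 0 1;0 0 -27.3 0.0350 -0.0216 0 1;0 0 -31.8 0.0397 -0.0268 0 1;0 0 -36.4 0.0439 -0.0322 0 1;0 0 -40.9 0.0477 -0.0380 0 1;0 0 -45.5 0.0511 -0.0441 0 1;0 0 -50 0.0539 -0.0504 0 1;0 0 -50 0.0539 -0.0504 0 1")

```text
time: 5.7
eef_pos: [673.3, 193.0, 127.6]
tcp_rot: [0.0, 0.98, 0.198, 0.003]
ft_force: [4.2, 3.8, -2.5]
gripper_width: 19.1
```

```bash
cat > chk.py <<'E'
from h import *
import sys
tag=sys.argv[1]
p,d,o=grab('top',tag);W=world('top',d)
print(o['eef_pos'],o['joints'].round(2),o['ft_force'])
A=np.array([590.,159.])
for a in (156.2,66.2,246.2,-23.8):
    c=A+75*np.array([np.cos(np.radians(a)),np.sin(np.radians(a))]); 
    print(a,c.round(1)); cen(W,'jar',c,90,102,32)
m=(W[...,2]>52)&(W[...,2]<63.5)&(np.hypot(*(W[...,:2]-(A+75*np.array([np.cos(np.radians(156.2)),np.sin(np.radians(156.2))]))).transpose(2,0,1))<34)&(p.max(-1)<130)
if m.any(): print('cupfloor',m.sum(),W[m].mean(0),cv2.minEnclosingCircle(W[m][:,:2].astype(np.float32)))
cv2.imwrite(f'pics/{tag}c.png',cv2.resize(p[130:330,120:340,::-1],None,fx=2.7,fy=2.7,interpolation=cv2.INTER_CUBIC))
E
python3 chk.py t2
```

```text
[673.30949317 193.00693432 127.58519581] [-0.48  0.69  0.24  1.53 -0.19  0.94 -1.35] [ 4.22661265  3.80250455 -2.51211382]
156.2 [521.4 189.3]
jar none
66.2 [620.3 227.6]
jar 519 [618.2 227.6  96.9] [619.7 229.2] 25.6
246.2 [559.7  90.4]
jar 538 [561.3  89.8  96.8] [562.1  90.4] 25.1
-23.8 [658.6 128.7]
jar 526 [659.1 130.4  97.1] [660.1 130.4] 25.5
cupfloor 528 [521.83052399 190.13628677  61.05025373] ((519.5533447265625, 187.2291717529297), 32.23545455932617)
```

View pics/t2c.png

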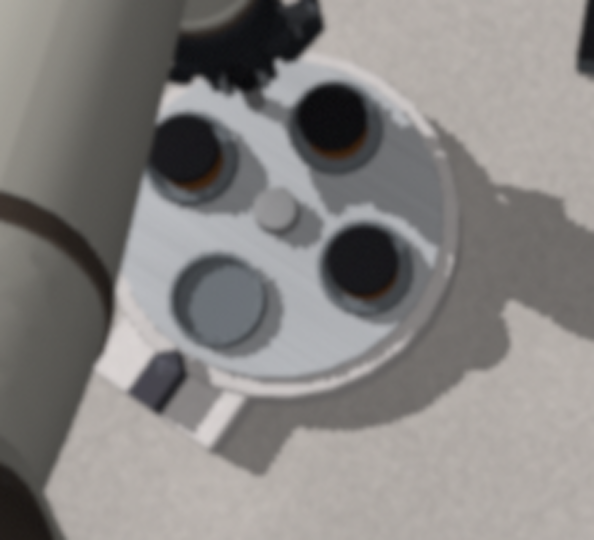

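The cup is about 1.2° short of the pointer, so I nudge it a little further.

Emit:
apply_moves(series="0 0 -1.2 -0.0004 -0.0021 0 1;0 0 -1.2 -0.0004 -0.0021 0 1;0 0 -1.2 -0.0004 -0.0021 0 1;0 0 -1.2 -0.0004 -0.0021 0 1")

```text
time: 6.25
eef_pos: [673.7, 191.9, 127.6]
tcp_rot: [-0.0, 0.982, 0.189, 0.004]
ft_force: [5.9, 2.7, -2.5]
gripper_width: 19.1
```

```bash
python3 chk.py t3
```

```text
[673.73459342 191.91293113 127.57115826] [-0.48  0.69  0.24  1.53 -0.19  0.94 -1.37] [ 5.86579871  2.65604615 -2.54742955]
156.2 [521.4 189.3]
jar none
66.2 [620.3 227.6]
jar 519 [619.4 227.1  96.8] [619.7 228.7] 25.8
246.2 [559.7  90.4]
jar 548 [560.6  90.4  96.9] [560.9  90.7] 25.3
-23.8 [658.6 128.7]
jar 529 [658.7 129.8  96.7] [659.4 130.2] 25.7
cupfloor 559 [521.74830122 190.08594636  61.12938258] ((520.6160888671875, 187.74990844726562), 33.02643966674805)
```

Emit:
apply_moves(series="0 0 -0.6 -0.0003 -0.0014 0 1;0 0 -0.6 -0.0003 -0.0014 0 1;0 0 -0.6 -0.0003 -0.0014 0 1;0 0 -0.6 -0.0003 -0.0014 0 0;0 0 -0.6 -0.0003 -0.0014 0 0;0 0 -0.6 -0.0003 -0.0014 0 0;0 0 -0.6 -0.0003 -0.0014 0 0;0 0 -0.6 0 -0.001 0.04 0;0 0 -0.6 0 -0.001 0.09 0;0 0 -0.6 0 -0.001 0.12 0;0 0 -0.6 -0.03 -0.06 0.14 0;0 0 -0.6 -0.06 -0.12 0.15 0")

```text
time: 7.8
eef_pos: [618.9, 81.8, 276.9]
tcp_rot: [-0.0, 0.983, 0.185, 0.005]
ft_force: [-0.5, -0.3, -0.5]
gripper_width: 85.6
```

Emit:
apply_moves(series="0 0 8 -0.02 -0.06 0 0;0 0 16 -0.04 -0.12 0 0;0 0 24 -0.06 -0.18 0 0;0 0 32 -0.08 -0.24 0 0;0 0 38 -0.1 -0.29 0 0;0 0 38 -0.1 -0.29 0 0;0 0 38 -0.1 -0.29 0 0")

```text
time: 8.68
eef_pos: [518.9, -208.1, 277.1]
tcp_rot: [-0.002, 0.869, 0.494, 0.005]
ft_force: [-0.2, 1.2, -0.3]
gripper_width: 85.5
```

```bash
python3 chk.py t4
python3 - <<'E'
from fit import *
f=np.load('pics/t4.npz');W=world('top',f['d'])
q,A=fit(W,f['p']);mu=q.mean(0);vt=np.linalg.svd(q-mu)[2][0]
print(len(q),mu,np.degrees(np.arctan2(vt[1],vt[0])))
cen(W,'knob',(673,191),122,140,25)
cen(W,'pot',(441,-281),74,86,40)
print(Ro.from_quat(np.roll(telemetry.get_obs()['tcp_rot'],-1)).as_matrix().round(3))
E
```

```text
[ 518.88011679 -208.06688504  277.07256874] [ 0.08  0.29  0.32  1.78 -0.11  1.09 -0.1 ] [-0.21454086  1.1648262  -0.34908071]
156.2 [521.4 189.3]
jar none
66.2 [620.3 227.6]
jar 520 [619.8 227.4  96.9] [620.5 228. ] 25.2
246.2 [559.7  90.4]
jar 549 [559.9  90.9  96.9] [560.6  90.5] 25.4
-23.8 [658.6 128.7]
jar 528 [658.3 129.   96.7] [660.  129.2] 25.6
cupfloor 563 [522.01255531 190.25894863  61.10476202] ((520.0802001953125, 187.6550750732422), 33.36762237548828)
221 [457.86639404 217.26043679] 157.417148292854
knob 102 [671.1 190.7 133. ] [672.  191.5] 10.5
pot none
[[ 0.51   0.86   0.007]
 [ 0.86  -0.51   0.009]
 [ 0.011  0.002 -1.   ]]
```

View pics/t4c.png

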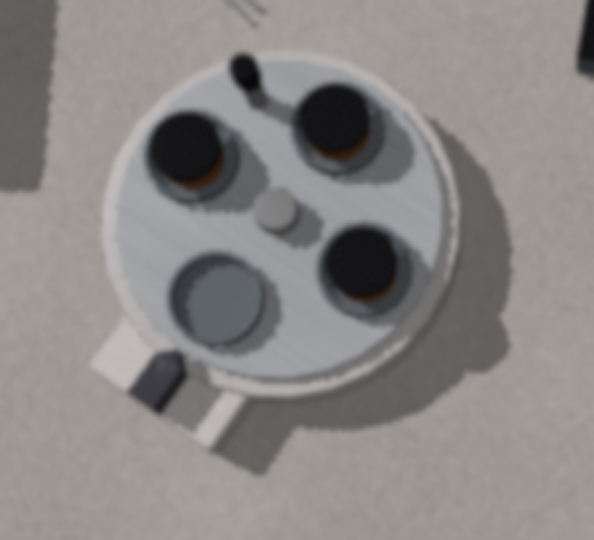

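After release, the cup at crop (217,303) sits at the pointer (160,380). Both read about 156.4°. Now to the pot.

Emit:
apply_moves(series="0 0 -10 -0.02 -0.02 -0.02 0;0 0 -20 -0.04 -0.04 -0.04 0;0 0 -30 -0.06 -0.06 -0.06 0;0 0 -40 -0.0774 -0.073 -0.075 0;0 0 -49 -0.0774 -0.073 -0.075 0;0 0 -49 -0.0774 -0.073 -0.075 0;0 0 -49 -0.0774 -0.073 -0.075 0;0 0 -49 -0.0774 -0.073 -0.075 0")

```text
time: 9.72
eef_pos: [442.6, -279.4, 202.2]
tcp_rot: [0.0, 0.996, 0.092, 0.006]
ft_force: [0.0, 0.0, -0.3]
gripper_width: 85.5
```

Run:
```python
from h import *
p,d,o=grab('wrist','w2');W=wworld(d,o)
print(o['eef_pos'],o['joints'].round(2))
cen(W,'pot',(441,-281),76,86,35);cen(W,'green',(523,-298),76,86,35)
R=Ro.from_quat(np.roll(o['tcp_rot'],-1)).as_matrix();print(R.round(3))
```

```text
[ 442.64721148 -279.38586612  202.16320172] [ 0.1   0.33  0.5   1.95 -0.21  0.9  -0.68]
pot 2813 [ 443.3 -282.4   80.4] [ 442.3 -282.5] 23.0
green 3718 [ 530.2 -305.1   80.4] [ 529.8 -305.5] 22.9
[[ 0.983  0.183  0.012]
 [ 0.183 -0.983  0.   ]
 [ 0.011  0.002 -1.   ]]
```

View pics/w2.png

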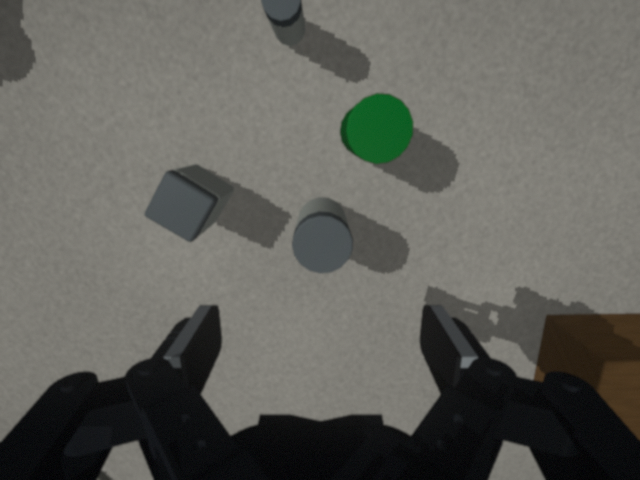

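The wrist view shows the white pot with grey lid at (322,240), centred between the jaws. The green one at (378,128) and the square jar at (182,205) are clear of the fingers.

Emit:
apply_moves(series="0 0.7 0 -0.0007 -0.002 -0.05 0;0 0.7 0 -0.0007 -0.002 -0.09 0;0 0.7 0 -0.0007 -0.002 -0.12 0;0 0.7 0 -0.0007 -0.002 -0.14 0;0 0.7 0 -0.0007 -0.002 -0.14 0;0 0.7 0 -0.0007 -0.002 -0.14 0.2;0 0.7 0 -0.0007 -0.002 -0.14 0.4;0 0.7 0 -0.0007 -0.002 -0.14 1;0 0.7 0 -0.0007 -0.002 -0.14 1;0 0.7 0 -0.0007 -0.002 -0.14 1;0 0.7 0 -0.0007 -0.002 -0.14 1", newtons=40)

```text
time: 11.15
eef_pos: [442.6, -281.9, 63.3]
tcp_rot: [0.0, 0.996, 0.092, 0.001]
ft_force: [-1.0, 1.7, 7.2]
gripper_width: 45.1
```

Emit:
apply_moves(series="0 0 0 0 0 0.04 1;0 0 0 0 0 0.09 1;0 0 0 0 0 0.13 1;0 0 0 0.005 0.04 0.15 1;0 0 0 0.01 0.09 0.15 1;0 0 0 0.02 0.14 0.15 1;0 0 0 0.03 0.19 0.15 1;0 0 0 0.04 0.24 0.15 1;0 0 0 0.05 0.29 0.15 1;0 0 0 0.06 0.34 0.15 1;0 0 0 0.06 0.34 0.15 1;0 0 0 0.06 0.34 0.15 1")

```text
time: 12.65
eef_pos: [502.2, 57.7, 213.3]
tcp_rot: [0.0, 0.996, 0.092, 0.0]
ft_force: [0.3, -0.8, -1.4]
gripper_width: 45.2
```

Run:
```python
from h import *
p,d,o=grab('top','t5')
print(o['eef_pos'],o['joints'].round(2),o['ft_force'],o['gripper_width'])
R=Ro.from_quat(np.roll(o['tcp_rot'],-1)).as_matrix();print(R.round(3))
p,d,o=grab('wrist','w3')
```

```text
[502.24788683  57.68210343 213.29349437] [-0.47  0.27  0.35  1.97 -0.11  0.92 -1.45] [ 0.28349663 -0.80924962 -1.35108249] 45.15938609815094
[[ 0.983  0.183  0.001]
 [ 0.183 -0.983 -0.001]
 [ 0.001  0.001 -1.   ]]
```

View pics/w3.png

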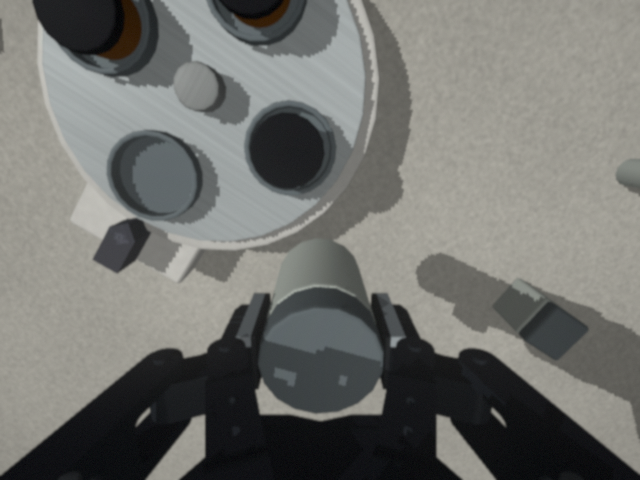

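View pics/t5.png

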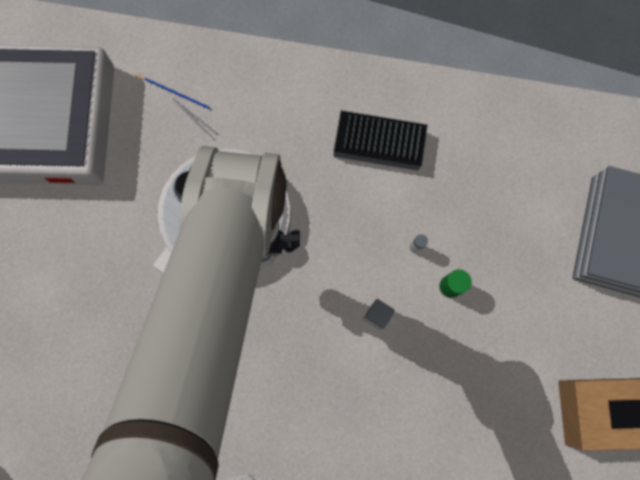

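Run:
```python
from h import *
f=np.load('pics/w3.npz');o=dict(eef_pos=f['pos'],tcp_rot=f['q']);W=wworld(f['d'],o);p=f['p']
cen(W,'hub',(591,159),76,84,25)
cen(W,'jar',(560,90),92,100,32)
cen(W,'potlid',o['eef_pos'][:2],205,255,40)
# rim: ring at z~73
r=np.hypot(W[...,0]-522,W[...,1]-189.5)
m=(W[...,2]>66)&(W[...,2]<80)&(r<42);q=W[m];print(len(q),q[:,2].mean(),cv2.minEnclosingCircle(q[:,:2].astype(np.float32)))
m=(W[...,2]>57)&(W[...,2]<64.5)&(r<36)&(p.max(-1)<140);q=W[m];print(len(q),q.mean(0),cv2.minEnclosingCircle(q[:,:2].astype(np.float32)))
```

```text
hub 1833 [593.  156.8  80.1] [593.2 157.3] 16.1
jar 4375 [563.5  89.1  96.4] [562.6  89.2] 25.0
potlid 21404 [508.8  57.8 230.5] [502.3  56.9] 40.0
2124 71.92949574344524 ((519.4981079101562, 190.09141540527344), 39.41893768310547)
4680 [523.21794674 189.1117921   61.43629254] ((522.20458984375, 188.52891540527344), 35.904930114746094)
```

Emit:
apply_moves(series="0 0 0 0.008 0.05 0 1;0 0 0 0.016 0.1 0 1;0 0 0 0.0208 0.1306 0 1;0 0 0 0.0208 0.1306 0 1;0 0 0 0.0208 0.1306 0 1;0 0 0 0.0208 0.1306 -0.03 1;0 0 0 0.0208 0.1306 -0.055 1;0 0 0 0.0208 0.1306 -0.065 1;0 0 0 0.0208 0.1306 -0.065 1;0 0 0 0.0208 0.1306 -0.065 1")

```text
time: 14.0
eef_pos: [524.0, 186.9, 149.4]
tcp_rot: [0.0, 0.996, 0.09, 0.001]
ft_force: [0.6, -0.5, -0.6]
gripper_width: 45.1
```

Run:
```python
from h import *
p,d,o=grab('wrist','w4')
print(o['eef_pos'],o['ft_force'],o['gripper_width'])
p,d,o=grab('scene','s4')
cv2.imwrite('pics/s4c.png',cv2.resize(p[150:310,300:500,::-1],None,fx=3.5,fy=3.5,interpolation=cv2.INTER_CUBIC))
```

```text
[523.96972583 186.86990626 149.38336221] [ 0.61107419 -0.53256656 -0.59943504] 45.06598840723085
```

View pics/w4.png

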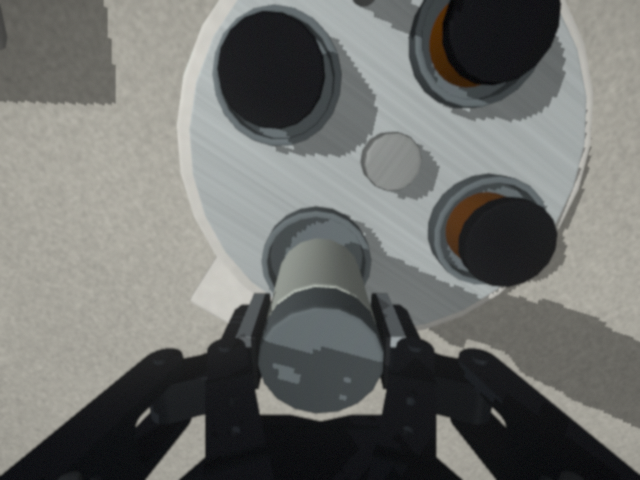

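View pics/s4c.png

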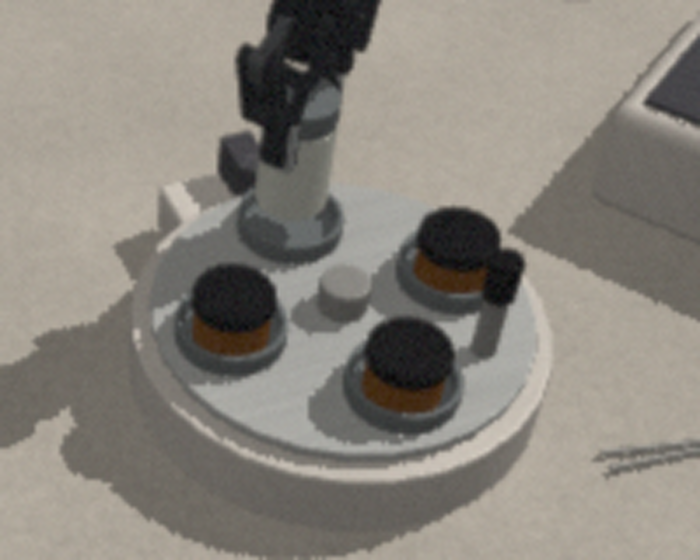

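The pot is over the cup. In the wrist view the cup's centre is near column 317 and the pot's near 320. I lower it slowly.

Emit:
apply_moves(series="0 0 0 -0.0015 0.0015 -0.005 1;0 0 0 -0.0015 0.0015 -0.01 1;0 0 0 -0.0015 0.0015 -0.014 1;0 0 0 -0.0015 0.0015 -0.018 1;0 0 0 -0.0015 0.0015 -0.021 1;0 0 0 -0.0015 0.0015 -0.0235 1;0 0 0 -0.0015 0.0015 -0.0235 1")

```text
time: 14.98
eef_pos: [522.3, 188.7, 125.7]
tcp_rot: [0.0, 0.996, 0.09, 0.001]
ft_force: [-0.3, -0.5, -1.4]
gripper_width: 45.3
```

Emit:
apply_moves(series="0 0 0 0 0 -0.001 1;0 0 0 0 0 -0.002 1;0 0 0 0 0 -0.002 1")

```text
time: 15.35
eef_pos: [522.6, 188.8, 124.3]
tcp_rot: [-0.0, 0.996, 0.09, 0.001]
ft_force: [-1.1, -0.9, 4.3]
gripper_width: 45.0
```

The pot touches down at the expected height: force rises from -1.4 N to 4.3 N at z 124.3. I release and retreat upward.

Emit:
apply_moves(series="0 0 0 0 0 0 0.6;0 0 0 0 0 0 0;0 0 0 0 0 0 0;0 0 0 0 0 0 0;0 0 0 0 0 0 0;0 0 0 0 0 0.03 0;0 0 0 0 0 0.08 0;0 0 0 0 0 0.13 0;0 0 0 0 0 0.16 0;0 0 0 -0.02 -0.06 0.16 0;0 0 0 -0.04 -0.12 0.16 0;0 0 0 -0.04 -0.17 0.16 0")

```text
time: 16.85
eef_pos: [481.1, 16.9, 284.6]
tcp_rot: [-0.0, 0.996, 0.09, 0.002]
ft_force: [0.9, 0.3, 0.4]
gripper_width: 85.4
```

Emit:
apply_moves(series="0 0 0 0 -0.06 0 0;0 0 0 0 -0.12 0 0;0 0 0 0 -0.18 0 0;0 0 0 0 -0.2 0 0;0 0 0 0 -0.2 0 0")

```text
time: 17.48
eef_pos: [480.5, -185.0, 284.6]
tcp_rot: [-0.0, 0.996, 0.088, 0.001]
ft_force: [-0.3, 0.9, -0.8]
gripper_width: 85.3
```

```bash
python3 chk.py t6
python3 - <<'E'
from h import *
f=np.load('pics/t6.npz');W=world('top',f['d'])
cen(W,'pot',(522,189),134,150,40)
p,d,o=grab('scene','s6');print(o['time'])
cv2.imwrite('pics/s6c.png',cv2.resize(p[150:310,300:500,::-1],None,fx=3.5,fy=3.5,interpolation=cv2.INTER_CUBIC))
E
```

```text
[ 480.54653651 -185.00025777  284.57796659] [-0.17  0.21  0.57  1.88 -0.13  1.08 -0.95] [-0.32028399  0.89281993 -0.78669019]
156.2 [521.4 189.3]
jar 38 [509.1 175.3  95.1] [516.6 184. ] 22.0
66.2 [620.3 227.6]
jar 534 [620.1 227.4  96.7] [620.8 227.8] 25.5
246.2 [559.7  90.4]
jar 543 [559.8  90.7  97. ] [560.4  91.4] 25.4
-23.8 [658.6 128.7]
jar 527 [658.5 129.1  96.7] [659.6 129.4] 25.7
cupfloor 160 [514.82482299 177.71175139  60.40273173] ((518.3255004882812, 185.74681091308594), 33.14400100708008)
pot 517 [519.4 188.6 141.8] [519.8 189.3] 23.0
17.525
```

View pics/t6c.png

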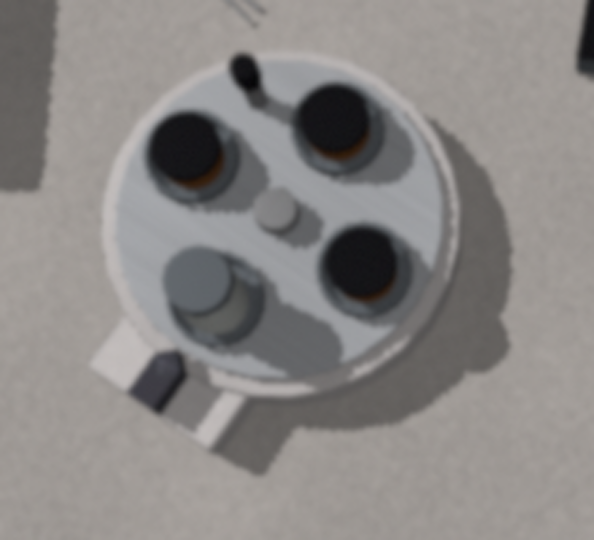

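View pics/s6c.png

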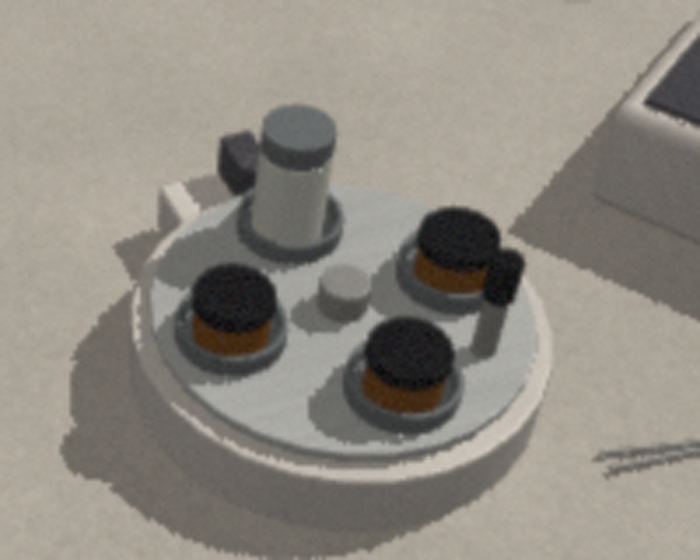

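The pot stands upright in the cup with its top at 141.8 mm, against 141 expected, and the cup is at 156.2°, in line with the pointer. The hand is clear, so I hand the job in.

```bash
python3 -c "
from station import job
print(job.close_job())"
```

```text
the job is handed in; nothing more can be done
None
```

I turned the carousel about 100° clockwise by its knob until the empty cup was at the pointer, then let go. I then stood the white pot with the grey lid in that cup, moved the arm clear and handed the job in at about 17.5 s of the 54 s allowed.

- **Cup at the pointer:** the last top-camera check put the cup at about 156.2°. The pointer read 156.2 to 156.5° in the first picture.
- **Pot in the cup:** its lid top measured 141.8 mm, against 141 mm expected if it rests on the cup's floor. The jar tops read about 0.9 mm high in the same picture. The pot looked upright and inside the rim, with its centre about 2 mm from the estimated cup centre.
- **Disagreements:** the wrist and top cameras differed by 2 to 3 mm, and the pointer's direction varied by about 1° between fits (155.5 to 157.4°). I aimed between the two cameras for the placing, well within the cup's 7 mm of clearance. The largest tool force I saw reported was about 7 N.

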